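Index the vial carousel to the scanner

ROBOT

A 6-joint arm with a two-finger parallel gripper is mounted at the origin on a cart in front of the work surface, level with it; the furniture and walls round the work are solid. World frame = base frame: x ahead of the robot, y to its left, z up, the work surface at z = 0. Lengths are in m, angles in rad, forces in N, time in s.
With the tool pointing down it reaches from about 0.275 to 1 m from the base axis. Payload 8.4 kg.
Tool frame: the origin (TCP) lies on the centre line of the jaws, within the pads' length; the fingertips stand 17 mm ahead of it and the grasp point (between the pads) lies 2 mm behind it (bot.tcp_to_tips is the y of the fingertips in the tool frame, in m); y points along the fingers, z is the direction in which the jaws open and shut, and the axes are right-handed (so a half turn about y gives the same grasp; the last joint's range is limited). The gripper opens to 85 mm and grips with 20 to 120 N. Pads are 22 mm wide; open, the fingers measure 114 mm over their backs; the gripper's body (76 mm by 85 mm) begins 54 mm behind the grasp point. The pads swing forward as they close: fully open they stand 13 mm farther back than shut.
Start: joints at [1.133, 0.353, 1.633, -0, 1.155, -0.002], TCP at [0.264, 0.567, 0.248] pointing down, gripper open.
Joint ranges: [-2.63, 2.63], [-0.92, 2.1], [0.06, 2.66], [-1.3, 4.44], [0, 2.69], [-3.02, 3.02]. Speed limits (rad/s): [2.22, 2.22, 2.79, 3.14, 3.14, 3.14].

INTERFACE

Orientations are given as a unit quaternion [x, y, z, w].
In Python, from workcell import bot, hand, kinematics, get_obs, vision, hand_in gives the robot as it stands. The module is installed in compiled form; this text tells all that it offers. Calls block until the motion is done:
- bot.reach(position, orientation): joint-space move of the TCP to a pose.
- bot.servo_line(position, ori=None, velocity=0.15): straight line of the TCP; ori=None keeps the orientation; velocity is the mean speed in m/s.
- bot.goto_joints(angles): joint-space move.
- hand.move_gripper(opening, strength=None): finger opening in m; strength is the grip in N (None keeps the last); returns when the fingers have stopped.
- bot.dwell(seconds).
- kinematics.solve_ik(position, orientation): joint angles nearest the present ones, or None.
- get_obs(): the state.
- vision.read_camera(name): name is "scene" or "top" or "wrist"; returns a dict with "frame" (400x640x3 uint8, red, green, blue), "intrinsics" (3x3 intrinsics, pixels), "dist" ([k1, k2, p1, p2, k3] as OpenCV has them; the pictures are not rectified), "view" (4x4, takes a point from world to camera coordinates). Camera axes: x right, y down, z forward; pixel columns grow to the right and rows downward; lengths in m; the calibration is good to about 2 mm. A picture is of the moment at which its call begins. There is no depth.
A pose or a line that the arm cannot do raises bot.IKError and nothing moves.
- hand_in(): hands the job in, once; it reports no verdict.
The state is a dict: "time_s": time; "joint_pos": joint angles; "joint_vel": joint speeds; "joint_efforts": joint torques, N m; "position": TCP position; "orientation": TCP orientation; "wrist_force": force on the tool from outside, world axes, zero at the start; "ft_torque": the same for the moment, N m; "gripper_width": finger opening in m.
Only numpy, scipy, OpenCV 4.12 (cv2) and the standard library are available. Lean on these libraries where they do the work, as an engineer would, in place of code of your own. Each camera call takes 0.05 s, during which the arm holds its last target.

TASK

Turn the vial carousel by its blue handle so that the green-capped vial comes to stand in front of the scanner, with the carousel resting in that click stop. Leave the vials standing in their wells, and let go of the handle.

Things in the scene. Friction and masses are not known exactly. Their poses are not given: they have to be found in the camera images.
- carousel (a joint): turntable angle in rad about its vertical axis, positive counter-clockwise seen from above, 0 at the start. A sprung roller makes a click stop every 60 degrees (at 0, +-1.047, +-2.094); leaving a stop takes up to about 0.2 N m; released within about 20 degrees of a stop, the plate snaps into it. The turning is damped (0.12 N m at 1 rad/s). It cannot turn beyond +-3 rad.
- carousel_base: fixed white base of the carousel, origin under the turning axis, x towards the scanner; its place and facing differ each time. On it turns an aluminium plate, 224 mm across, its top 35 mm above the bench, with six open grey wells (33 mm outside, 27 mm inside, 24 mm deep) every 60 degrees on a circle of 90 mm radius.
- handle (a point): centre of the blue bar handle on the post in the middle of the carousel, on the turning axis, 125 mm above the bench. The bar is 60 mm long along this frame's x (at the start it points at the scanner), 14 mm thick along y, 34 mm tall (108 to 142 mm above the bench), above all vials and the scanner; it turns with the plate.
- scan_spot (a point): fixed point in front of the scanner: the centre of whichever well is presented to it, at the height of the plate's top (35 mm), 90 mm from the turning axis. The scanner is a black box with a red window on a post, 60 mm farther out in the same direction (from 40 mm outward), its top 91 mm above the bench.
- green_vial: glass vial with green cap and band and some brown content, 21 mm across, 45 mm tall, 37 g; origin at the centre of its underside, z up. Stands loose in the well 60 degrees to one side or the other of the scanner (the side differs).
- blue_vial: glass vial with blue cap and band, 24 mm across, 53 mm tall; origin at the centre of its underside, z up. Stands loose in the well on the other side of the scanner from the green one.
- red_vial: glass vial with red cap and band, 18 mm across, 39 mm tall; origin at the centre of its underside, z up. Stands loose in the well that is at the scanner at the start.

How it is judged:
By the outcome, as a careful person would: the job done as asked, in the order asked, and still so for the second after the job is handed in, with the robot touching nothing.
It also fails if it takes over 35 s, if anything falls off the work surface, if the arm or the gripper's body presses on something with over 40 N, if the wrist force passes 120 N, or if a joint passes its speed limit or range.

## Working session

There is one attempt and no reset: what is moved stays moved. The work goes in short steps, each a Python script; the robot and the scene stay as the last script left them, time stands still between calls to the robot, and variables do not carry over. Pictures are saved under pics/ and viewed, and the job is handed in when it is done.

```bash
mkdir -p pics
python3 - <<'E'
from workcell import bot, hand, kinematics, get_obs, vision
import cv2,numpy as np,pickle
for n in ["scene","top"]:
    d=vision.read_camera(n); pickle.dump(d,open(n+'.pkl','wb'))
    cv2.imwrite(f'pics/{n}0.png',d['frame'][:,:,::-1])
    print(n,d['intrinsics'],d['dist'],d['view'])
o=get_obs();print(o['time_s'],o['orientation'],o['position'],bot.tcp_to_tips)
E
```

```text
scene [[510.54109489   0.         324.10381716]
 [  0.         510.54109489 190.08302186]
 [  0.           0.           1.        ]] [-0.1111926  0.         0.         0.         0.       ] [[ 0.47852612 -0.87799806 -0.0114957  -0.56856923]
 [-0.55040712 -0.28973061 -0.78301224  0.23539059]
 [ 0.68415258  0.38101913 -0.62190006  0.70772628]
 [ 0.          0.          0.          1.        ]]
top [[367.62580798   0.         319.6953048 ]
 [  0.         367.62580798 198.89569936]
 [  0.           0.           1.        ]] [-0.07897354  0.          0.          0.          0.        ] [[ 0.02132902 -0.99943833 -0.0258474  -0.36428444]
 [-0.99742718 -0.01950206 -0.0689832   0.49575903]
 [ 0.06844037  0.02725225 -0.99728292  0.94011126]
 [ 0.          0.          0.          1.        ]]
0.1 [ 0.69081594 -0.15293287  0.15274019 -0.68996761] [0.26365153 0.56622625 0.24764427] 0.017
```

View pics/scene0.png

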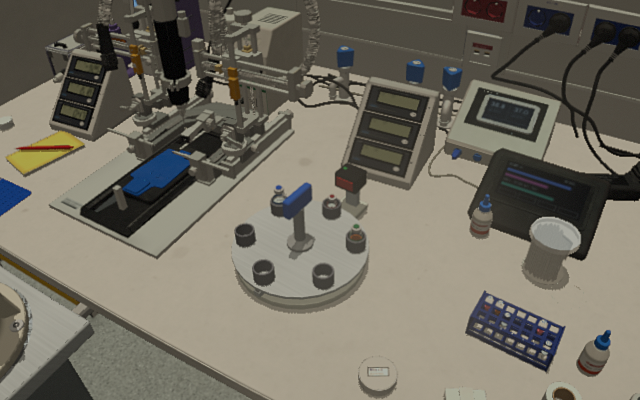

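View pics/top0.png

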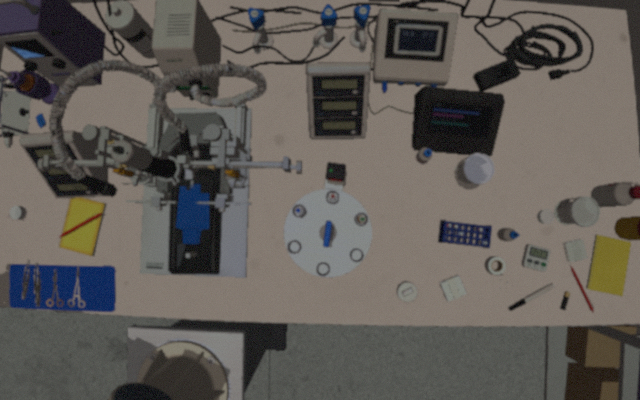

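```bash
cat > h.py <<'E'
import numpy as np,cv2
def unproj(d,uv,z):
    K=d['intrinsics'];V=d['view']
    n=cv2.undistortPoints(np.array([[uv]],float),K,np.array(d['dist']))[0,0]
    r=V[:3,:3].T@np.array([n[0],n[1],1]);c=-V[:3,:3].T@V[:3,3]
    return c+r*(z-c[2])/r[2]
def proj(d,p):
    V=d['view'];return cv2.projectPoints(np.array(p,float).reshape(-1,1,3),cv2.Rodrigues(V[:3,:3])[0],V[:3,3],d['intrinsics'],np.array(d['dist']))[0].reshape(-1,2)
E
python3 - <<'E'
import pickle,cv2,numpy as np
from h import *
d=pickle.load(open('top.pkl','rb'));s=pickle.load(open('scene.pkl','rb'))
for n,dd in (('top',d),('scene',s)):
    f=dd['frame'];hsv=cv2.cvtColor(f,cv2.COLOR_RGB2HSV)
    m=cv2.inRange(hsv,(105,120,60),(125,255,255))
    k,l,st,c=cv2.connectedComponentsWithStats(m)
    for i in range(1,k):
        x,y=c[i]
        if st[i,4]>20 and 240<x<400 and 150<y<300: print(n,st[i],c[i],unproj(dd,c[i],.125),unproj(dd,c[i],.142))
a=cv2.resize(d['frame'][150:290,265:395],None,fx=4,fy=4,interpolation=2)
b=cv2.resize(s['frame'][155:315,220:380],None,fx=5,fy=5,interpolation=2)[:560]
cv2.imwrite('pics/ztop.png',a[:,:,::-1]);cv2.imwrite('pics/zsc.png',b[:600,:,::-1])
print(proj(d,[[0,0,0],[.264,.567,.248]]),unproj(d,(328,233),.035), unproj(d,(336,172),.09))
E
```

```text
top [324 222   8  24 126] [327.20634921 233.56349206] [ 0.41685822 -0.37588213  0.125     ] [ 0.41728566 -0.37596637  0.142     ]
scene [283 183  28  22 186] [296.20430108 193.75806452] [ 0.43167942 -0.36498395  0.125     ] [ 0.41394399 -0.37656104  0.142     ]
[[182.0613276  386.20341883]
 [-87.67511055 288.20624346]] [ 0.41605077 -0.37740175  0.035     ] [ 0.56296211 -0.39379428  0.09      ]
```

View pics/ztop.png

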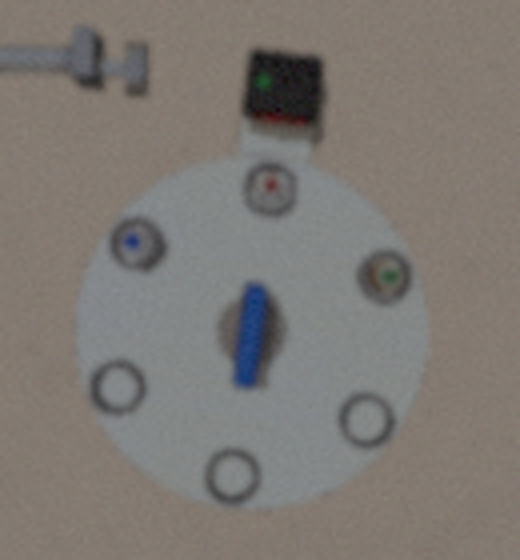

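View pics/zsc.png

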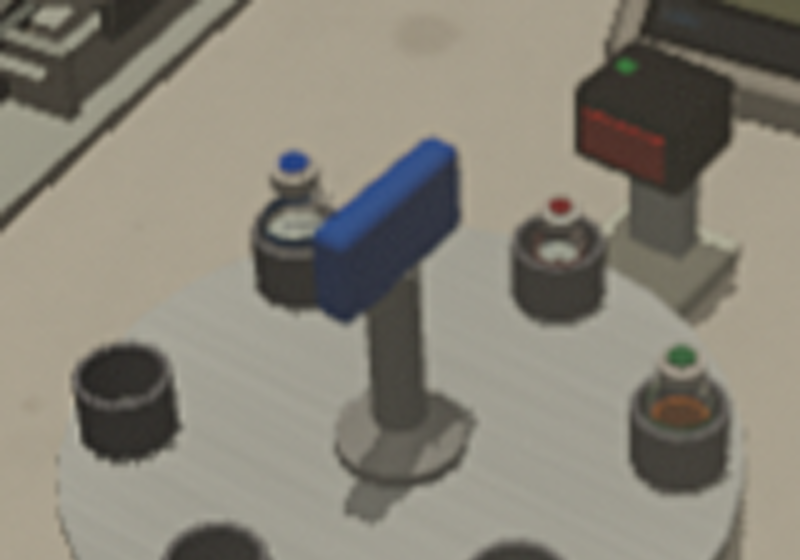

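```bash
cat >> h.py <<'E'
from scipy.spatial.transform import Rotation as Ro
def quat(a): # tool down, jaws opening along world direction a
    y=np.array([0,0,-1.]);z=np.array([np.cos(a),np.sin(a),0]);x=np.cross(y,z)
    return Ro.from_matrix(np.c_[x,y,z]).as_quat()
E
python3 - <<'E'
import pickle
from h import *
from workcell import kinematics,get_obs
d=pickle.load(open('top.pkl','rb'))
z=[(270,190),(138,244),(118,387),(233,476),(367,420),(385,277)]
P=np.array([unproj(d,((u+.5)/4+264.5,(v+.5)/4+149.5),.06)[:2] for u,v in z])
c=P.mean(0);v=P-c
a=np.unwrap(np.arctan2(v[:,1],v[:,0]));b=a-np.arange(6)*np.pi/3
print(c,np.linalg.norm(v,axis=1),b,b.mean())
for s in(np.pi/2,-np.pi/2):
  for t in (0,np.pi/3):
    for h in (.128,.25): print(s,t,h,np.round(kinematics.solve_ik([*c,h],quat(b.mean()+s+t)),3))
E
```

```text
[ 0.41749877 -0.37635317] [0.08781768 0.08824063 0.08847124 0.08823908 0.08820074 0.08825043] [-0.10850598 -0.11263684 -0.1124008  -0.1090245  -0.10621433 -0.11213122] -0.11015227938640375
1.5707963267948966 0 0.128 [-0.736  0.401  1.87  -0.     0.87  -2.197]
1.5707963267948966 0 0.25 [-0.736  0.254  1.768 -0.     1.12  -2.197]Traceback (most recent call last):
  File "<stdin>", line 12, in <module>
    return _wrapfunc(a, 'round', decimals=decimals, out=out)
    return _wrapit(obj, method, *args, **kwds)
    result = getattr(arr, method)(*args, **kwds)
TypeError: unsupported operand type(s) for *: 'NoneType' and 'float'
```

Run:
```python
import pickle
from h import *
d=pickle.load(open('top.pkl','rb'));s=pickle.load(open('scene.pkl','rb'))
def tri(a,b):
    best=None
    for z in np.arange(-.05,.8,.002):
        p=unproj(d,a,z);e=np.linalg.norm(proj(s,p)[0]-b)
        if best is None or e<best[0]: best=(e,p)
    return best
for a,b in [((298,166),(303,80)),((298,166),(307,65)),((250,275),(143,248))]: print(tri(a,b))
from workcell import vision
t=cv2.resize(d['frame'][:280,0:320],None,fx=2.5,fy=2.1,interpolation=2)
cv2.imwrite('pics/t2.png',t[:,:,::-1])
t=cv2.resize(s['frame'][:260,30:350],None,fx=2.5,fy=2.3,interpolation=2)
cv2.imwrite('pics/s2.png',t[:,:,::-1])
w=vision.read_camera('wrist');cv2.imwrite('pics/w0.png',w['frame'][:,:,::-1])
c=lambda d:-d['view'][:3,:3].T@d['view'][:3,3]
print(c(d),c(s),c(w))
```

```text
(np.float64(2.197641683988396), array([ 0.54994384, -0.31701684,  0.254     ]))
(np.float64(2.463252962726817), array([ 0.54551532, -0.31950775,  0.282     ]))
(np.float64(21.018891756177677), array([ 0.30508719, -0.18196663,  0.03      ]))
[ 0.4379118  -0.38003165  0.96234014] [-0.08255687 -0.70066007  0.61791263] [0.2011855  0.59631678 0.3733047 ]
```

View pics/t2.png

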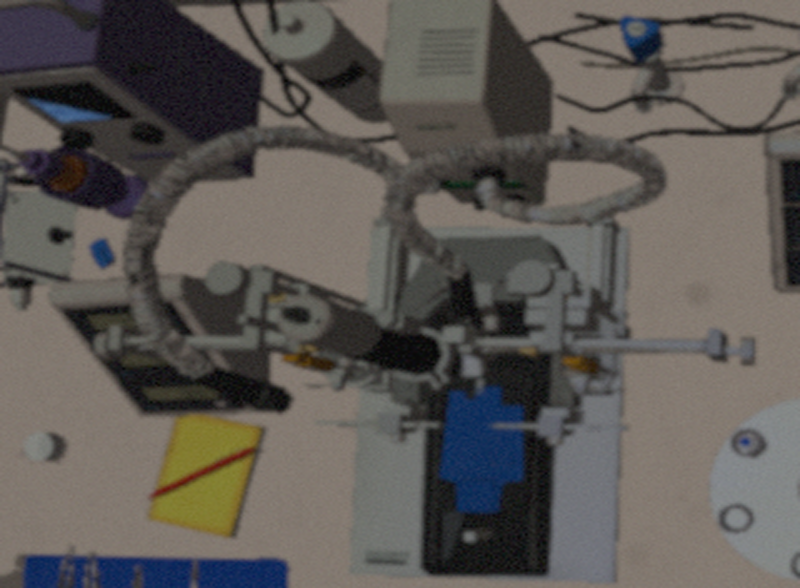

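View pics/s2.png

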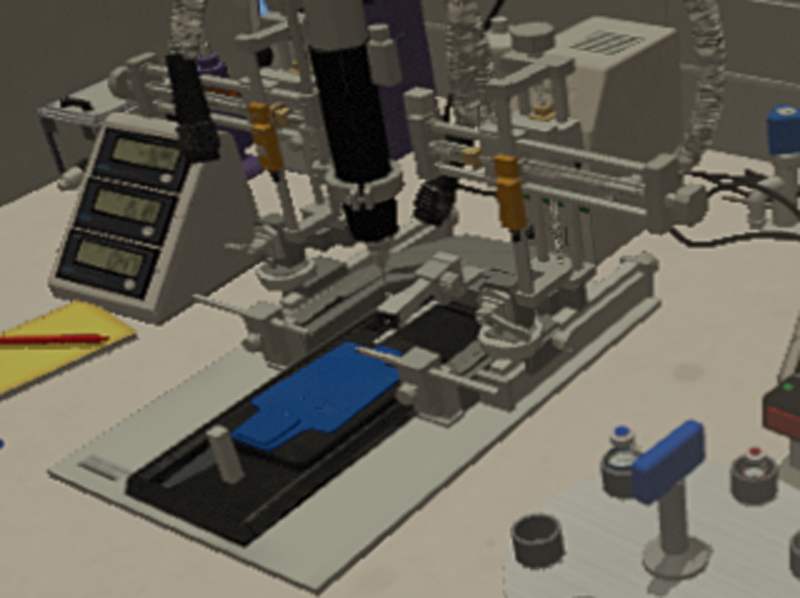

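View pics/w0.png

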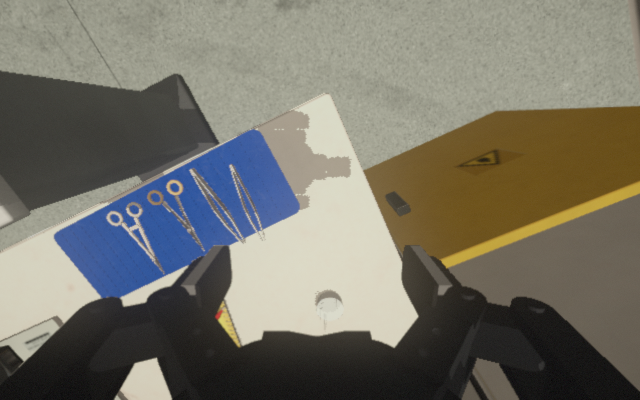

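Run:
```python
import pickle
from h import *
from workcell import kinematics,get_obs
d=pickle.load(open('top.pkl','rb'));s=pickle.load(open('scene.pkl','rb'))
def tri(a,b):
    best=None
    for z in np.arange(-.05,.9,.002):
        p=unproj(d,a,z);e=np.linalg.norm(proj(s,p)[0]-b)
        if best is None or e<best[0]: best=(e,p)
    return best
for a,b in [((175,168),(178,102)),((108,188),(108,61)),((160,215),(115,180)),((220,200),(200,170))]: print(tri(a,b))
o=get_obs();R=Ro.from_quat(o['orientation']).as_matrix();print(R)
print(R.T@(np.array([0.2011855,0.59631678,0.3733047])-o['position']))
for r in(.28,.3,.33,.36):
  for z in (.25,.35,.45,.5):
    th=1.133;dn=np.array([0,0,-1.]) 
    q=kinematics.solve_ik([r*np.cos(th),r*np.sin(th),z],o['orientation']); print(r,z,None if q is None else np.round(q,3))
```

```text
(np.float64(2.4162992401052437), array([ 0.5599335 , -0.01994763,  0.136     ]))
(np.float64(2.82878316273213), array([0.50252252, 0.08447119, 0.228     ]))
(np.float64(7.953810222130789), array([ 0.45251922,  0.08612291, -0.024     ]))
(np.float64(2.06602900509515), array([ 0.49330109, -0.10142238,  0.042     ]))
[[ 9.06514807e-01 -4.63620605e-04  4.22173768e-01]
 [-4.22174022e-01 -9.78528244e-04  9.06514279e-01]
 [-7.16974263e-06 -9.99999414e-01 -1.08277892e-03]]
[-0.06936489 -0.12560119  0.00070638]
0.28 0.25 [ 1.128 -0.246  2.271 -0.     1.118 -0.007]
0.28 0.35 [ 1.128 -0.348  2.112 -0.     1.378 -0.007]
0.28 0.45 [ 1.128 -0.389  1.93  -0.     1.601 -0.007]
0.28 0.5 [ 1.128 -0.393  1.832 -0.     1.703 -0.007]
0.3 0.25 [ 1.128 -0.203  2.241 -0.     1.105 -0.007]
0.3 0.35 [ 1.128 -0.306  2.086 -0.     1.362 -0.007]
0.3 0.45 [ 1.128 -0.35   1.907 -0.     1.585 -0.007]
0.3 0.5 [ 1.128 -0.355  1.81  -0.     1.688 -0.007]
0.33 0.25 [ 1.128 -0.143  2.195  0.     1.091 -0.006]
0.33 0.35 [ 1.128 -0.245  2.045  0.     1.342 -0.006]
0.33 0.45 [ 1.128 -0.292  1.871  0.     1.564 -0.006]
0.33 0.5 [ 1.128 -0.299  1.774  0.     1.667 -0.006]
0.36 0.25 [ 1.129 -0.085  2.146  0.     1.082 -0.006]
0.36 0.35 [ 1.129 -0.186  2.002  0.     1.327 -0.006]
0.36 0.45 [ 1.129 -0.235  1.831  0.     1.547 -0.006]
0.36 0.5 [ 1.129 -0.244  1.736  0.     1.65  -0.006]
```

Run:
```python
import pickle
from h import *
from workcell import kinematics,get_obs,bot,vision
o=get_obs();th=1.128
bot.servo_line([.3*np.cos(th),.3*np.sin(th),.35],velocity=.25)
q=list(get_obs()['joint_pos']); q[0]=-.736; bot.goto_joints(q)
print(get_obs()['time_s'],get_obs()['position'])
q=list(get_obs()['joint_pos']); q[5]=.944; bot.goto_joints(q)
bot.servo_line([.4172,-.3764,.25],ori=quat(-.110-np.pi/2),velocity=.25)
o=get_obs();print(o['time_s'],o['position'],o['joint_pos'],o['wrist_force'])
w=vision.read_camera('wrist');pickle.dump(w,open('w.pkl','wb'))
cv2.imwrite('pics/w1.png',w['frame'][:,:,::-1])
```

```text
3.9 [ 0.22400113 -0.20033575  0.34977245]
6.075 [ 0.41664326 -0.37591406  0.25029647] [-7.36730426e-01  2.52372552e-01  1.76944413e+00  7.03052749e-06
  1.11998397e+00  9.43988969e-01] [-0.15014831  0.56312507  0.07051011]
```

View pics/w1.png

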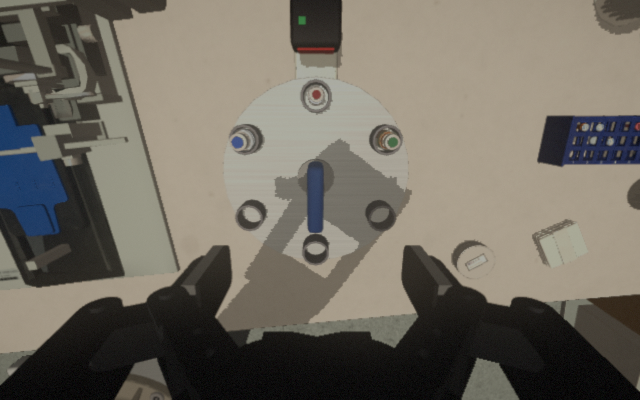

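Run:
```python
import pickle
from h import *
from workcell import get_obs,bot,vision,hand
w=pickle.load(open('w.pkl','rb'))
print(unproj(w,(315.5,163),.142),unproj(w,(316,230),.142), proj(w,[[.4172,-.3764,.142]]))
P=[unproj(w,p,.06)[:2] for p in [(317,95),(244,139),(251,214),(316,249),(380,215),(387,140)]];print(np.mean(P,0))
hand.move_gripper(.04)
bot.servo_line([.4172,-.3764,.127],ori=quat(-.110-np.pi/2),velocity=.12)
o=get_obs();print(o['time_s'],o['position'],o['wrist_force'])
hand.move_gripper(.0,50)
o=get_obs();print(o['time_s'],o['position'],o['wrist_force'],o['ft_torque'],o['gripper_width'],o['joint_pos'])
d=vision.read_camera('scene');cv2.imwrite('pics/s3.png',cv2.resize(d['frame'][100:320,180:420],None,fx=3,fy=2.7)[:,:,::-1])
```

```text
[ 0.45033189 -0.37858123  0.142     ] [ 0.39182552 -0.37254196  0.142     ] [[317.24151869 201.88342167]]
[ 0.42038662 -0.37547353]
7.8083 [ 0.41761248 -0.37677686  0.12767952] [0.4836052  0.62786549 0.06253334]
8.1583 [ 0.4176016  -0.37491901  0.12767598] [1.4783373  9.81354614 6.11825928] [ 1.40317609 -0.33323117 -0.08754159] 0.013391654387050056 [-0.73555726  0.40092097  1.87133291  0.0029095   0.8704185   0.9441742 ]
```

View pics/s3.png

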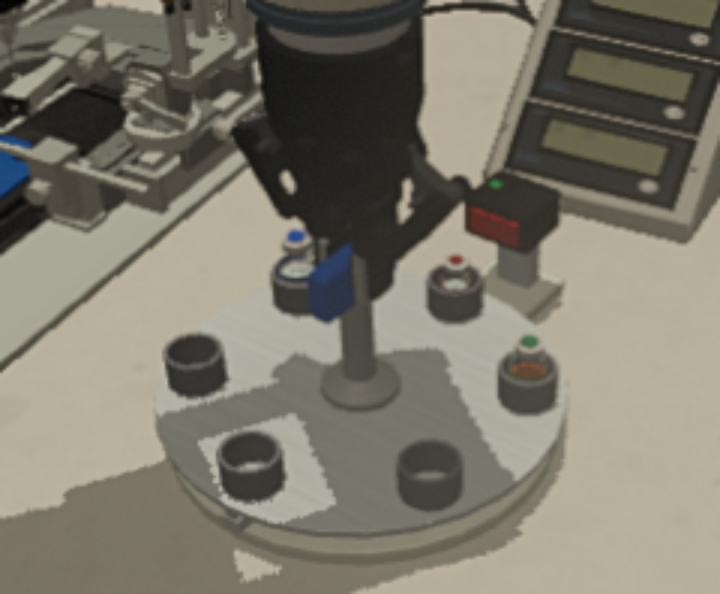

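Run:
```python
from h import *
from workcell import get_obs,bot,vision,hand,kinematics
for k in range(1,7):
    q=kinematics.solve_ik([.4185,-.375,.1276],quat(-.110-np.pi/2+k*np.pi/18))
    bot.goto_joints(q)
    o=get_obs();print(round(o['time_s'],2),o['position'],o['wrist_force'].round(1) if hasattr(o['wrist_force'],'round') else o['wrist_force'],o['ft_torque'],o['joint_pos'][5],o['gripper_width'])
d=vision.read_camera('scene');cv2.imwrite('pics/s4.png',cv2.resize(d['frame'][100:320,180:420],None,fx=3,fy=2.7)[:,:,::-1])
```

```text
8.49 [ 0.41780593 -0.37463992  0.1277171 ] [-5.1  1.2  2.2] [ 0.23338392  0.68561081 -0.18135911] 0.7754352210213639 0.013090188637405376
8.78 [ 0.41779926 -0.37455494  0.12773427] [-4.4  2.5  2.4] [ 0.40190467  0.80201782 -0.08897645] 0.6009276755614207 0.013052374744228797
9.07 [ 0.41768439 -0.37442717  0.12768258] [-4.9  3.6  4. ] [0.34046425 0.67393115 0.05139885] 0.42615585737132794 0.013263449144803787
9.37 [ 0.41766332 -0.37432513  0.12772169] [-4.6  3.8  3.1] [0.51186136 0.79630264 0.09545387] 0.2514609137626182 0.013565689798418901
9.66 [ 0.41756007 -0.37419502  0.12769602] [-5.3  4.1  3.7] [0.57533757 0.81852248 0.24958483] 0.07683049289157197 0.013233871923633112
9.95 [ 0.41748287 -0.37414165  0.12772416] [-6.7  4.8  4.5] [0.6264197  0.83625887 0.07198395] -0.09736840087741579 0.013301338457632806
```

View pics/s4.png

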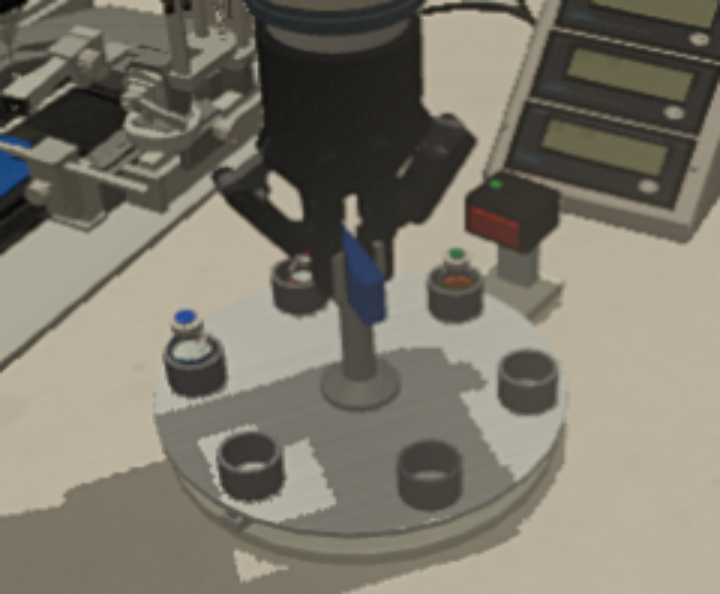

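The green vial is at the scanner (zoomed picture, about 456,285) and the others are still in their wells. Next I'll release, retreat and check.

Run:
```python
from h import *
from workcell import get_obs,bot,vision,hand,kinematics
hand.move_gripper(.045)
o=get_obs();print(o['wrist_force'],o['position'])
p=o['position'];bot.servo_line([p[0],p[1],.25],velocity=.1)
bot.servo_line([.25,-.22,.33],velocity=.2)
bot.dwell(.5)
o=get_obs();print(o['time_s'],o['wrist_force'])
d=vision.read_camera('scene');cv2.imwrite('pics/s5.png',cv2.resize(d['frame'][100:320,180:420],None,fx=3,fy=2.7)[:,:,::-1])
d=vision.read_camera('top');cv2.imwrite('pics/t5.png',cv2.resize(d['frame'][150:290,265:395],None,fx=4,fy=4,interpolation=2)[:,:,::-1])
```

```text
[-0.23343877 -0.24849032  1.24828771] [ 0.41880419 -0.37521917  0.1277311 ]
13.65 [ 0.23324283 -0.87213726  0.54995781]
```

View pics/s5.png

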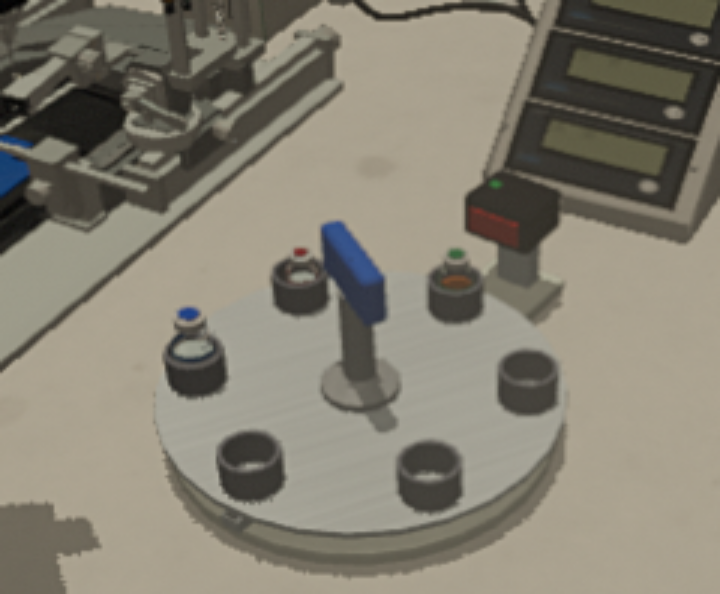

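View pics/t5.png

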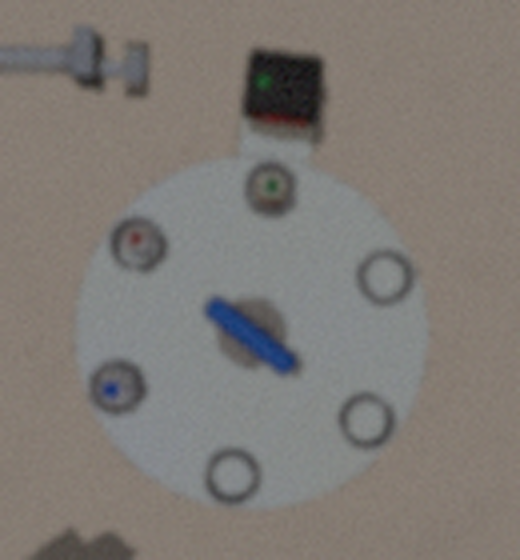

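The zoomed pictures show the green vial at the scanner: top view (270,188), the same pixel the red well had at the start. All three vials are upright in their wells and the arm is clear.

```bash
python3 -c "
from workcell import hand_in;print(hand_in())"
```

```text
the job is handed in; nothing more can be done
None
```

The green-capped vial now stands in front of the scanner, with the carousel resting in the +60° click stop. I gripped the blue handle and turned it 60° counter-clockwise in six steps. Then I let go, backed the arm away and handed the job in at about 13.8 s (limit 35 s).

- **Position:** after release, the top view shows the green vial's well within a pixel or so of where the scanner well was at the start. I judged the stop from the pictures, as the carousel angle itself can't be read.
- **Vials:** the scene and top views show all three vials upright in their wells.
- **Forces:** the wrist force read about 10 N at the grasp and at most about 9 N after each turning step. It was about 1 N with the arm clear of everything.
- **Disagreement between cameras:** the top and wrist cameras differed by about 3 mm on where the turning axis is. The arm shifted about 2 mm when the gripper closed, so I turned about a point adjusted for both.

No check failed.

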